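# Index the dosing turret to the big cup

## Task

Turn the feeder's detented dosing turret by its black handle post until the big flared cup stands under the mouth of the chute, clicked home in its detent, then let go. Leave the loose parts lying around the feeder where they are.

Things in the scene. Friction and masses are not known exactly. Their poses are not given: they have to be found in the camera images.
- feeder: Fixed pellet feeder: grey pedestal (radius 100 mm) with the turret; on its +y side a galvanized chute and a fibreglass hopper on four legs (|x| below 125 mm, y from 55 mm; chute's lowest edge 150 mm up, hopper top 440 mm); on its +x side a tilted steel tray (to x = 310 mm, 65 mm high). Origin on the work surface under the turret's axis; +y points from it to the hopper.
- turret (a joint): Angle of the turret about its vertical axis, rad, positive counterclockwise from above; 0 = big cup under the chute, clicked home. A spring roller holds it every 45 degrees. It starts one or two clicks clockwise of 0 (about -0.785 or -1.571). Leaving a click takes about 5 N at the handle; past half way it draws itself on into the next click; let go within 15 degrees of a click, it returns to it.
- turret_center (a point): Point on the turret's vertical axis, on the top face of its aluminium disc (220 mm diameter, 12 mm thick), 78 mm above the work surface. Eight cups stand on the disc 78 mm from the axis, 45 degrees apart: seven small ones (32 mm diameter, tops 100 mm above the work surface) and the big one.
- handle (a point): Middle of the turret's upright black plastic handle post: round, 24 mm diameter, 50 mm tall, fixed on an arm outside the disc, 135 mm from the axis, straight across the axis from the big cup. This point is 103 mm above the work surface; the post's foot is at 78 mm (top of arm and disc), its top at 128 mm. Nothing stands within 60 mm of it along its circle.
- big_cup (a point): Centre of the rim of the big flared steel cup on the turret, 68 mm rim diameter, rim 123 mm above the work surface, 78 mm from the axis.
- chute_mouth (a point): Point below the lower lip of the chute, 75 mm from the turret axis, 150 mm above the work surface; the big cup must end beneath it.
- rotor: Loose bystander: blue plastic pellet rotor, six vanes, 90 mm diameter, 50 mm tall; origin at the centre of its underside.
- gate_plate: Loose bystander: brass dosing gate plate with a hole, 130 x 70 x 6 mm; origin at the centre of its underside.
- coupling: Loose bystander: stainless hex coupling lying on a flat, 70 mm long, 40 mm across flats; origin under its centre.
- bushing: Loose bystander: yellow nylon bushing standing on end, 70 mm diameter, 60 mm tall; origin at the centre of its underside.

How it is judged:
By the outcome, as a careful person would: the job done as asked, in the order asked, and still so for the second after the job is handed in, with the robot touching nothing.
It also fails if it takes over 48 s, if anything falls off the work surface, if the arm or the gripper's body presses on something with over 40 N, if the wrist force passes 120 N, or if a joint passes its speed limit or range.

## Robot

A 6-joint arm with a two-finger parallel gripper is mounted at the origin on the work surface. World frame = base frame: x ahead of the robot, y to its left, z up, the work surface at z = 0. Lengths are in m, angles in rad, forces in N, time in s.
With the tool pointing down it reaches from about 0.3 to 0.775 m from the base axis. Payload 14.6 kg.
Tool frame: the origin (TCP) lies at the very end of the fingers, on their centre line; the grasp point (between the pads) lies 19 mm behind it; z points along the fingers, y is the line along which they close (so a half turn about z gives the same grasp; the last joint's range is limited). The gripper opens to 94 mm and grips with 3 to 60 N. Pads are 16 mm wide; open, the fingers measure 119 mm over their backs; the gripper's body (75 mm by 177 mm) begins 78 mm behind the grasp point.
Start: joints at [1.071, 0.3, 1.521, -0, 1.321, -0.067], TCP at [0.231, 0.499, 0.205] pointing down, gripper open.
Joint ranges: [-3.03, 3.03], [-0.79, 2.21], [0.23, 2.52], [-1.04, 4.18], [0, 3.07], [-2.55, 2.55]. Speed limits (rad/s): [2.22, 2.22, 2.57, 3.14, 3.14, 3.14].

## Interface

Orientations are given as [roll, pitch, yaw] about the fixed x, y, z axes, in that order (R = Rz(yaw) Ry(pitch) Rx(roll)).
In Python, from station import status, vision, order, silhouettes gives the robot as it stands. The module is installed in compiled form; this text tells all that it offers.
- The arm moves only by the shell command python3 -m pendant 'ROWS' [FORCE]. ROWS is JSON, one flat list of numbers, 7 for each row, row after row: the shift along the tool's x, y, z in units of 500 mm (1.0 is 500 mm), then the turn, a rotation vector about the tool's x, y, z in units of 90 degrees (1.0 is 90 degrees), then the opening, from -1 (shut) to 1 (fully open). A call has 1 to 12 rows; each row is the pose to reach, as a shift and turn from the pose commanded when the call began, along the tool's axes at that moment; what a row does not reach only later rows make up. A row lasts 1/10 s, in which the tool goes at most 50 mm and 8.59 degrees, less where a joint would pass 70% of its speed; a pose out of reach is approached as far as the arm can. A call with a number of a shift or a turn outside -1 to 1 is refused whole. A call with a gripper value outside its range is refused whole. The fingers move at their own pace and stop on an object; FORCE is the grip in N (left out, the last holds). Time passes only in rows, so rows that repeat a pose let the fingers close. It gives the time, the measured TCP pose, the force, the opening and the grip force at its end, in the units of the state.
- status.get_obs(): the state, without advancing time (a new reading comes with each control period).
- vision.camera(name): name is "scene" or "top"; returns a dict with "pixels" (480x640x3 uint8, red, green, blue), "K" (3x3 intrinsics, pixels), "R" (3x3) and "t" (3): a world point X has camera coordinates R X + t. Camera axes: x right, y down, z forward; pixel columns grow to the right and rows downward; lengths in m; the calibration is good to about 2 mm. A picture is of the moment at which its call begins. There is no depth.
- order.hand_in(): hands the job in; it is judged then, once.
Trained networks look in a picture, given as the dict that the camera call returned (one of the last four; its "shot" number tells which), for a name from the list of things; names that differ only in an ending like _2 or _b are one class to them, and where a whole thing is asked for, a point or a joint stands for the part that bears it (a point fixed in the world has none). Each returns a list of dicts, best first, with "score" (0 to 1); they miss things now and then, are a little off and sometimes report something else, mostly with a low value. They report only what shows in the picture. A call takes as long as a camera call.
- silhouettes(target, picture): "region" (480x640 bool, what is visible of it) and "extent" ([left, top, right, bottom] in pixels, round what is visible of it).
The state is a dict: "time_s": time; "qpos": joint angles; "joint_vel": joint speeds; "tau": joint torques, N m; "ee_pos": TCP position; "eef_rot": TCP orientation; "force": force on the tool from outside, world axes, zero at the start; "moment": the same for the moment, N m; "grip_width": finger opening in m; "grip_force": force on a finger pad.
Only numpy, scipy, OpenCV 4.12 (cv2) and the standard library are available. Lean on these libraries where they do the work, as an engineer would, in place of code of your own. Each camera call takes 0.05 s, during which the arm holds its last target. There are 200 camera calls.

## Working session

There is one attempt and no reset: what is moved stays moved. The work goes in short steps, Python scripts to look and compute and a shell command to move; the robot and the scene stay as the last step left them, time stands still between calls to the robot, and variables do not carry over. Pictures are saved under pics/ and viewed, at most 10 in all, crops included, and the job is handed in when it is done.

```bash
mkdir -p pics
python3 - <<'E'
from station import status, vision, silhouettes
import cv2,numpy as np
o=status.get_obs();print(o)
for n in("scene","top"):
    p=vision.camera(n);cv2.imwrite(f"pics/{n}0.png",p["pixels"][:,:,::-1])
    print(n,p["K"].tolist(),p["R"].tolist(),p["t"].tolist())
    for t in("handle","big_cup","turret","feeder","rotor","gate_plate","coupling","bushing"):
        for d in silhouettes(t,p)[:2]: 
            ys,xs=np.nonzero(d["region"]);print(t,round(d["score"],2),d["extent"],xs.mean().round(1),ys.mean().round(1))
E
```

```text
{'time_s': 0.0, 'qpos': array([ 1.07140871e+00,  3.00445799e-01,  1.52157297e+00,  3.40995325e-05,
        1.32071312e+00, -6.65779320e-02]), 'joint_vel': array([ 0.0014228 , -0.00151947,  0.00076703, -0.00048715,  0.00199386,
        0.00141619]), 'tau': array([-3.03390516e-03, -5.31799901e+01, -3.52734876e+01,  7.07216584e-02,
        2.44917726e-02, -1.08624711e-04]), 'ee_pos': array([0.2305403 , 0.49906183, 0.20490365]), 'eef_rot': array([-3.14045814e+00, -1.08747791e-04,  2.70877445e+00]), 'force': array([-0.88988247,  0.48532824, -0.30475957]), 'moment': array([0.05398483, 0.05547933, 0.02319234]), 'grip_force': 0.0, 'grip_width': 0.09420322481793839}
scene [[480.76453652956735, 0.0, 327.8970107132481], [0.0, 480.76453652956735, 243.82506597693524], [0.0, 0.0, 1.0]] [[0.2364456991344963, 0.9716282715029873, -0.005650962477023068], [0.7280853432109731, -0.1810247781315684, -0.661151845421138], [-0.6434167889961833, 0.15221212737010772, -0.7502308337567226]] [-0.0018501439026615111, -0.3498097099759209, 1.4064195053184363]
handle 0.97 [326.1, 211.1, 435.7, 330.8] 377.3 279.8
big_
[... 795 characters left out ...]
0.010341252451779203, -0.07052520424460042], [0.07075703166074777, -0.024091454012396766, -0.997202609460148]] [-0.14049752891026324, 0.5025157888130937, 1.0469164115497227]
handle 0.81 [210.8, 109.6, 331.0, 264.6] 272.1 180.6
big_cup 0.68 [0.0, 1.7, 409.0, 263.1] 200.4 99.6
big_cup 0.64 [208.0, 107.5, 334.1, 265.7] 272.1 180.6
turret 0.64 [210.0, 107.6, 335.2, 265.9] 272.1 180.7
feeder 0.64 [1.6, 3.2, 407.1, 264.0] 199.8 99.3
rotor 0.69 [395.2, 265.7, 443.8, 315.7] 418.7 290.8
rotor 0.43 [212.8, 110.2, 332.6, 264.1] 272.1 180.8
gate_plate 0.91 [433.7, 151.8, 484.6, 226.9] 459.5 189.0
coupling 0.68 [164.0, 302.3, 205.2, 344.6] 184.1 324.0
bushing 0.67 [327.2, 293.8, 361.4, 332.7] 344.2 310.7
```

View pics/top0.png

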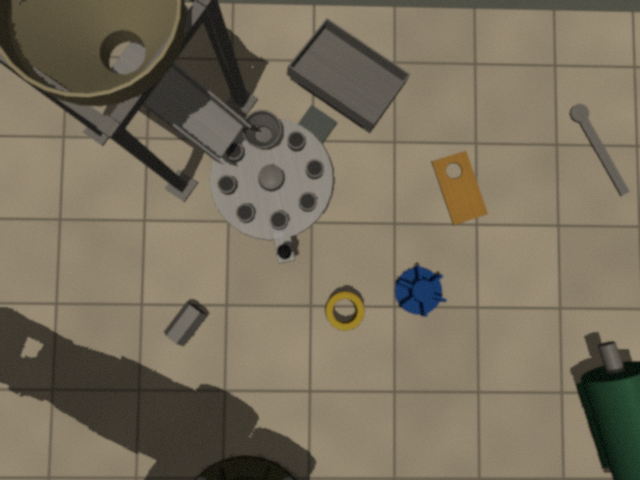

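View pics/scene0.png

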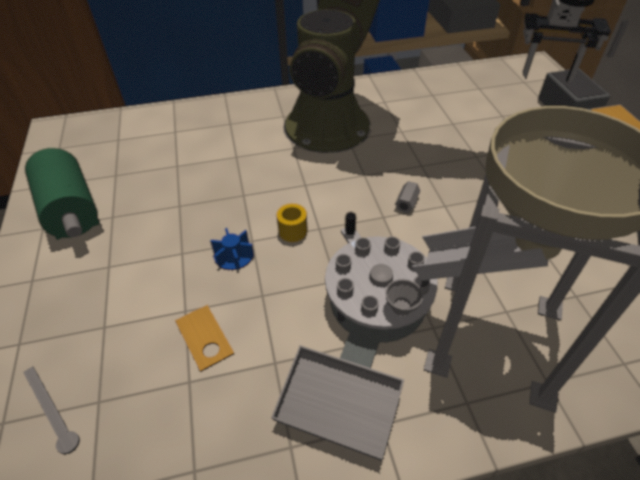

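The top view shows the turret axis at about (271,177), the handle at (285,250), the big cup at (264,130) and the chute lip at about (232,150). The cup looks one click (45°) clockwise of the chute. Next I'll measure it.

```bash
cat > h.py <<'E'
import numpy as np,cv2
from station import status, vision
def ray(p,u,v,z):
    K,R,t=(np.array(p[k]) for k in"KRt")
    d=R.T@np.linalg.inv(K)@[u,v,1];c=-R.T@t
    return c+d*(z-c[2])/d[2]
def blob(p,box):
    x0,y0,x1,y1=box;g=p["pixels"][y0:y1,x0:x1].max(2)
    m=(g<45).astype(np.uint8);n,l,s,c=cv2.connectedComponentsWithStats(m)
    i=1+np.argmax(s[1:,4]);return c[i]+[x0,y0],s[i]+[x0,y0,0,0,0]
def proj(p,X):
    x=np.array(p["K"])@(np.array(p["R"])@X+p["t"]);return x[:2]/x[2]
E
python3 - <<'E'
from h import *
from scipy.optimize import least_squares
from station import silhouettes
T=vision.camera("top");S=vision.camera("scene")
bt=blob(T,(265,232,305,270));bs=blob(S,(335,200,365,242));print(bt,bs)
# axis from top disc outline
g=cv2.cvtColor(T["pixels"],cv2.COLOR_RGB2GRAY)
c=cv2.HoughCircles(g[100:260,190:350],cv2.HOUGH_GRADIENT,1,50,param1=80,param2=15,minRadius=55,maxRadius=68);print(c[0][:3])
u,v=c[0][0][:2]+[190,100];C=ray(T,u,v,.078);print("axis",C,'r_px->mm',c[0][0][2]*(1.047-.078-.0)/570)
# handle: both cameras, post centre (z=.103)
f=lambda q:np.r_[proj(T,np.array([*q,.103]))-bt[0],proj(S,np.array([*q,.103]))-bs[0]]
r=least_squares(f,C[:2]);H=r.x;print("handle",H,r.fun,"radius",np.linalg.norm(H-C[:2]))
B=ray(T,264,130,.123);B2=ray(S,404,294,.123);print("cup",B,B2,np.linalg.norm(B-C),np.linalg.norm(B2[:2]-C[:2]))
for a in(H-C[:2],C[:2]-B[:2],C[:2]-B2[:2]):print(np.degrees(np.arctan2(a[1],a[0])))
for n,uv in dict(bush=(344,311),coup=(184,324)).items():print(n,ray(T,*uv,.04))
im=np.hstack([cv2.resize(p["pixels"][y:y+160,x:x+130,::-1],None,fx=3,fy=3,interpolation=2) for p,x,y in((T,205,110),(S,320,195))])
cv2.imwrite("pics/crop1.png",im)
E
```

```text
(array([284.15827338, 250.71223022]), array([278, 244,  13,  14, 139])) (array([350.11180124, 223.90062112]), array([346, 214,   9,  21, 161]))
[[84.5 79.5 59.7]
 [10.5 59.5 59.7]]
axis [ 0.62170791 -0.04946759  0.078     ] r_px->mm 0.10149
handle [ 0.49489488 -0.06999044] [ 0.39030506 -0.92146178  0.17714461 -1.66647604] radius 0.1284629635042401
cup [ 0.6983247  -0.03303675  0.123     ] [ 0.70712152 -0.03023438  0.123     ] 0.09036096681827639 0.0875522731166253
-170.80720915806486
-167.89598169084383
-167.30994362662923
bush [ 0.38854331 -0.17703487  0.04      ]
coup [0.36297096 0.11216792 0.04      ]
```

View pics/crop1.png

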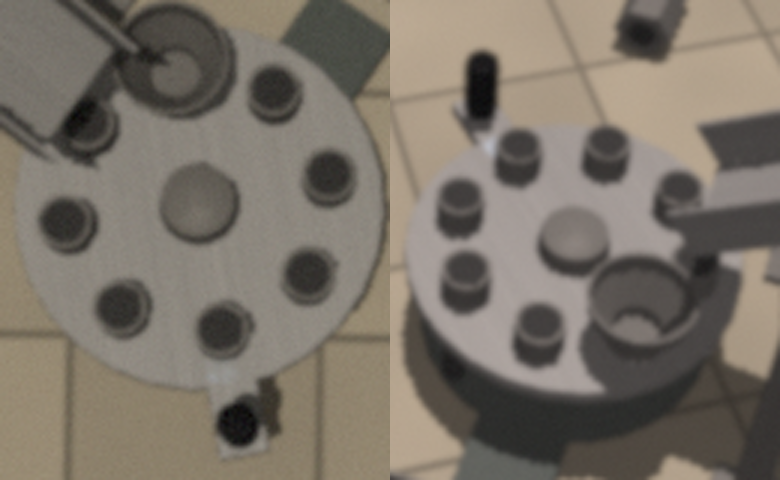

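The handle is at about (0.4945, -0.0695) and the axis at about (0.626, -0.045). Radius and cup angle are consistent with that, and it is one click short. I'll approach around the hopper side, turning the tool so the fingers close tangentially.

```bash
python3 -m pendant '[-0.515,-0.641,0,0,0,0.8,0.4,-0.515,-0.641,0,0,0,0.8,0.4,-0.515,-0.641,0,0,0,0.8,0.4,-0.515,-0.641,0,0,0,0.8,0.4,-0.515,-0.641,0,0,0,0.8,0.4,-0.515,-0.641,0,0,0,0.8,0.4,-0.515,-0.641,0,0,0,0.8,0.4,-0.515,-0.641,0,0,0,0.8,0.4,-0.515,-0.641,0,0,0,0.8,0.4,-0.515,-0.641,0,0,0,0.8,0.4,-0.515,-0.641,0,0,0,0.8,0.4,-0.515,-0.641,0,0,0,0.8,0.4]' 15
cat >> h.py <<'E'
from scipy.spatial.transform import Rotation as Ro
def delta(pos,yaw_deg):
    o=status.get_obs();R=Ro.from_euler('xyz',o["eef_rot"]);G=Ro.from_euler('xyz',[np.pi,0,np.radians(yaw_deg)])
    print("q",o["qpos"].round(2),"t",o["time_s"],"pos",o["ee_pos"].round(4),"F",o["force"].round(1),"w",o["grip_width"])
    print("shift",(R.inv().apply(pos-o["ee_pos"])/.5).round(4),"turn",((R.inv()*G).as_rotvec(degrees=True)/90).round(3))
E
python3 -c "
from h import *
# tool y at angle a => yaw=a+90
delta(np.array([.4945,-.0695,.205]),-79.5+90)"
```

```text
time_s: 2.2
ee_pos: [0.3298, 0.1013, 0.2054]
eef_rot: [-3.141, -0.0, 1.455]
force: [-0.1, 0.5, -0.2]
grip_width: 0.0654
grip_force: 0.0
q [ 0.19 -0.18  2.03  0.    1.29  0.31] t 2.2 pos [0.3298 0.1013 0.2054] F [-0.1  0.5 -0.2] w 0.06536564053426402
shift [-0.3013  0.3666  0.0008] turn [-0.    0.    0.81]
```

```bash
python3 -m pendant '[-0.3,0.366,0,0,0,0.81,0.4,-0.3,0.366,0,0,0,0.81,0.4,-0.3,0.366,0,0,0,0.81,0.4,-0.3,0.366,0,0,0,0.81,0.4,-0.3,0.366,0,0,0,0.81,0.4,-0.3,0.366,0,0,0,0.81,0.4,-0.3,0.366,0,0,0,0.81,0.4,-0.3,0.366,0,0,0,0.81,0.4,-0.3,0.366,0,0,0,0.81,0.4,-0.3,0.366,0,0,0,0.81,0.4,-0.3,0.366,0,0,0,0.81,0.4,-0.3,0.366,0,0,0,0.81,0.4]'
python3 - <<'E'
from h import *
delta(np.array([.4945,-.0695,.092]),10.5)
S=vision.camera("scene");cv2.imwrite("pics/s2.png",S["pixels"][:,:,::-1])
E
```

```text
time_s: 3.4
ee_pos: [0.4941, -0.0697, 0.2054]
eef_rot: [-3.141, 0.0, 0.183]
force: [1.3, -0.1, 0.2]
grip_width: 0.0659
grip_force: 0.0
q [-0.21  0.19  1.66  0.    1.29  1.17] t 3.4 pos [ 0.4941 -0.0697  0.2054] F [ 1.3 -0.1  0.2] w 0.06590480602949349
shift [ 1.000e-03 -2.000e-04  2.267e-01] turn [-0.  0. -0.]
```

View pics/s2.png

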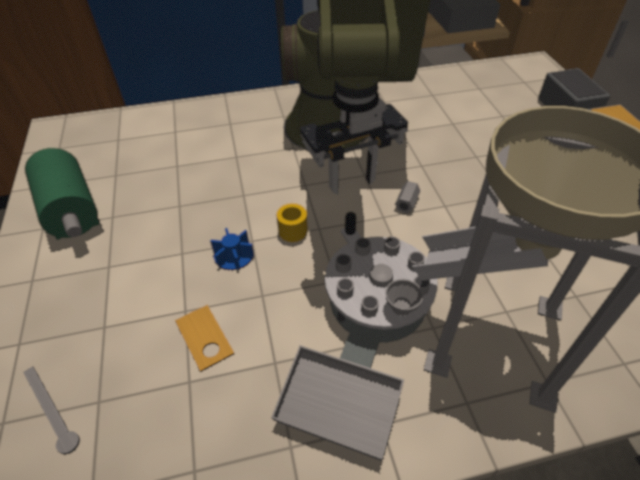

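The gripper hovers centred over the post, with the finger tips at about (335,190) and (370,180) and the post at (350,224). Now I'll descend and close.

```bash
python3 -m pendant '[0,0,0.07,0,0,0,0.4,0,0,0.12,0,0,0,0.4,0,0,0.17,0,0,0,0.4,0,0,0.21,0,0,0,0.4,0,0,0.227,0,0,0,0.4,0,0,0.227,0,0,0,0.4,0,0,0.227,0,0,0,-0.4,0,0,0.227,0,0,0,-0.8,0,0,0.227,0,0,0,-0.8,0,0,0.227,0,0,0,-0.8,0,0,0.227,0,0,0,-0.8,0,0,0.227,0,0,0,-0.8]' 15
python3 - <<'E'
from h import *
C=np.array([.626,-.045]);o=status.get_obs();P=o["ee_pos"];r=P[:2]-C
R=Ro.from_euler('xyz',o["eef_rot"]);print(np.linalg.norm(r),o["force"],o["qpos"])
for k in (9,18,27,36,45):
    c=C+Ro.from_euler('z',k,degrees=True).as_matrix()[:2,:2]@r
    print(k,(R.inv().apply([*(c-P[:2]),0])/.5).round(3),-k/90)
E
```

```text
time_s: 4.65
ee_pos: [0.494, -0.0702, 0.0921]
eef_rot: [-3.142, -0.0, 0.18]
force: [-1.3, 0.9, 2.6]
grip_width: 0.0235
grip_force: 15.0
0.13438336646986054 [-1.287524    0.89334065  2.56045818] [-2.14670744e-01  3.16861381e-01  1.78401225e+00  1.75584488e-04
  1.04059382e+00  1.17624721e+00]
9 [ 0.004  0.042 -0.   ] -0.1
18 [ 0.014  0.083 -0.   ] -0.2
27 [ 0.03   0.122 -0.   ] -0.3
36 [ 0.053  0.158 -0.   ] -0.4
45 [ 0.08   0.189 -0.   ] -0.5
```

```bash
python3 -m pendant '[0.001,0.021,0,0,0,-0.05,-0.8,0.004,0.042,0,0,0,-0.1,-0.8,0.008,0.063,0,0,0,-0.15,-0.8,0.014,0.083,0,0,0,-0.2,-0.8,0.021,0.103,0,0,0,-0.25,-0.8,0.03,0.122,0,0,0,-0.3,-0.8,0.041,0.14,0,0,0,-0.35,-0.8,0.053,0.158,0,0,0,-0.4,-0.8,0.066,0.174,0,0,0,-0.45,-0.8,0.08,0.189,0,0,0,-0.5,-0.8,0.08,0.189,0,0,0,-0.5,-0.8,0.08,0.189,0,0,0,-0.5,-0.8]'
python3 - <<'E'
from h import *
o=status.get_obs();print(o["force"],o["moment"],o["grip_width"],o["qpos"])
T=vision.camera("top");cv2.imwrite("pics/t3.png",T["pixels"][:,:,::-1])
E
```

```text
time_s: 5.85
ee_pos: [0.5508, -0.156, 0.0921]
eef_rot: [3.14, -0.001, 0.964]
force: [7.6, 1.2, -0.5]
grip_width: 0.0237
grip_force: 15.0
[ 7.59154648  1.22664629 -0.48734541] [ 0.04466751 -1.01968029 -0.0894996 ] 0.02369030128966328 [-3.40209799e-01  4.63469302e-01  1.57404242e+00  4.32992401e-04
  1.10248260e+00  2.66596449e-01]
```

View pics/t3.png

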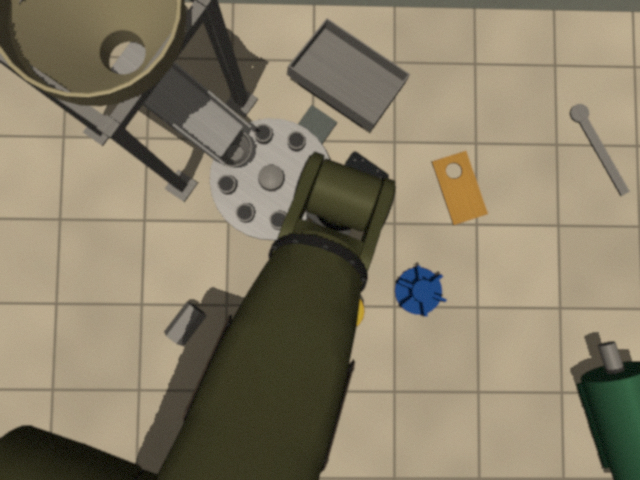

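The big cup now sits under the chute lip at about (240,150). I'll release, wait, then raise straight up and back off.

```bash
python3 -m pendant '[0,0,0,0,0,0,-0.2,0,0,0,0,0,0,0.2,0,0,0,0,0,0,0.4,0,0,0,0,0,0,0.4,0,0,0,0,0,0,0.4,0,0,0,0,0,0,0.4,0,0,-0.05,0,0,0,0.4,0,0,-0.12,0,0,0,0.4,0,0,-0.2,0,0,0,0.4,0,0,-0.28,0,0,0,0.4,0,0,-0.3,0,0,0,0.4,0,0,-0.3,0,0,0,0.4]'
python3 -c "
from h import *
delta(np.array([.33,.10,.24]),55)"
```

```text
time_s: 7.1
ee_pos: [0.5506, -0.1562, 0.2432]
eef_rot: [3.139, -0.001, 0.965]
force: [1.2, 0.1, -0.5]
grip_width: 0.0658
grip_force: 0.0
q [-0.34  0.32  1.4  -0.    1.41  0.27] t 7.1 pos [ 0.5506 -0.1562  0.2432] F [ 1.2  0.1 -0.5] w 0.06578577108598091
shift [ 0.1701 -0.6545  0.0049] turn [ 0.002 -0.     0.003]
```

```bash
python3 -m pendant '[0.17,-0.654,0,0,0,0,0.4,0.17,-0.654,0,0,0,0,0.4,0.17,-0.654,0,0,0,0,0.4,0.17,-0.654,0,0,0,0,0.4,0.17,-0.654,0,0,0,0,0.4,0.17,-0.654,0,0,0,0,0.4,0.17,-0.654,0,0,0,0,0.4,0.17,-0.654,0,0,0,0,0.4,0.17,-0.654,0,0,0,0,0.4,0.17,-0.654,0,0,0,0,0.4,0.17,-0.654,0,0,0,0,0.4,0.17,-0.654,0,0,0,0,0.4]'
python3 - <<'E'
from h import *
from station import silhouettes
T=vision.camera("top");S=vision.camera("scene")
im=np.hstack([cv2.resize(p["pixels"][y:y+160,x:x+130,::-1],None,fx=3,fy=3,interpolation=2) for p,x,y in((T,215,100),(S,320,195))])
cv2.imwrite("pics/crop4.png",im)
bt=blob(T,(310,195,350,245));print(bt);H=ray(T,*bt[0],.11)[:2];d=H-[.626,-.045];print(H,np.linalg.norm(d),np.degrees(np.arctan2(d[1],d[0])))
for t in("rotor","gate_plate","coupling","bushing"):
    for d in silhouettes(t,T)[:1]:print(t,d["score"],d["extent"])
E
```

```text
time_s: 8.3
ee_pos: [0.3301, 0.0994, 0.2416]
eef_rot: [-3.141, 0.001, 0.964]
force: [0.1, 0.8, 0.1]
grip_width: 0.0659
grip_force: 0.0
(array([334.67586207, 218.37931034]), array([329, 211,  13,  16, 145]))
[ 0.54939721 -0.15557262] 0.1345150267004429 -124.71354422870867
rotor 0.55 [396.7, 266.5, 445.9, 315.6]
gate_plate 0.6 [433.4, 149.9, 488.6, 227.1]
coupling 0.67 [178.4, 300.8, 206.7, 325.5]
bushing 0.64 [322.5, 291.0, 362.0, 331.0]
```

View pics/crop4.png

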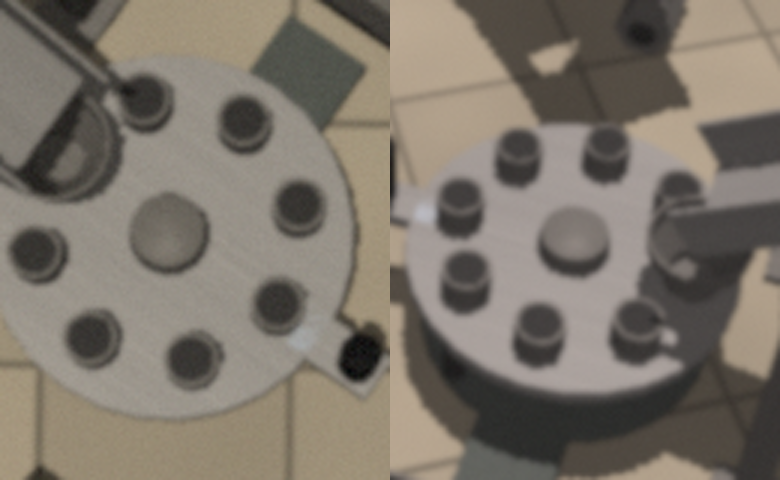

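The small cups sit at the same pixels as before, so the turret moved exactly one click. The big cup is centred under the chute lip and the bystanders haven't moved.

```bash
python3 -c "
from station import order
print(order.hand_in())"
```

```text
the job is handed in; nothing more can be done
None
```

I turned the turret one click, so the big flared cup stands under the chute, clicked home; I let go of the handle, left the loose parts alone and handed the job in at about 8 s.

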